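# Close up the washstand cabinet

### The arm

A 7-joint arm with a two-finger parallel gripper is mounted at the origin on the work surface. World frame = base frame: x ahead of the robot, y to its left, z up, the work surface at z = 0. Lengths are in m, angles in rad, forces in N, time in s.
With the tool pointing down it reaches from about 0.4 to 0.85 m from the base axis. Payload 10.4 kg.
Tool frame: the origin (TCP) lies at the very end of the fingers, on their centre line; the grasp point (between the pads) lies 19 mm behind it; z points along the fingers, y is the direction in which the jaws open and shut (so a half turn about z gives the same grasp; the last joint's range is limited). The gripper opens to 87 mm and grips with 3 to 60 N. Pads are 19 mm wide; open, the fingers measure 117 mm over their backs; the gripper's body (75 mm by 190 mm) begins 51 mm behind the grasp point.
Start: joints at [1.232, 0.332, -0.065, 1.46, 0.022, 1.35, -0.088], TCP at [0.194, -0.594, 0.223] pointing down, gripper open.
Joint ranges: [-2.6, 2.6], [-0.5, 2.12], [-1.47, 1.34], [0.16, 2.42], [-1.27, 4.41], [0.06, 2.06], [-2.6, 2.6]. Speed limits (rad/s): [2.22, 2.22, 2.79, 2.79, 3.14, 3.14, 3.14].

### API

Orientations are given as a unit quaternion [x, y, z, w].
In Python, from bench import r gives the robot as it stands.
- The arm moves only by the tool move_arm, never from a script. Its argument "deltas" is a list of rows, each a list of 5 numbers: the gripper's target within -1 to 1 (fully open at 1, half-way at 0, shut at -1), then the shift along the tool's x, y, z as a fraction of full scale, then the turn about the tool's z as a fraction of full scale. A call has 1 to 12 rows; each row shifts and turns the commanded pose from where the row before left it, along the tool's axes as they then stand; what a row does not reach is not made up. Full scale, the value 1, is 2.5 cm for a shift and 90 degrees for a turn. A row lasts 1/12 s, in which the tool goes at most 41.7 mm and 7.16 degrees, less where a joint would pass 70% of its speed; a pose out of reach is approached as far as the arm can. A call with a number of a shift or a turn outside -1 to 1 is refused whole. A call with a gripper value outside its range is refused whole. The fingers move at their own pace and stop on an object; "squeeze" is the grip in N (left out, the last holds). Time passes only in rows, so rows that do not move let the fingers close. It gives the time, the measured TCP pose, the force and the opening at its end, in the units of the state.
- r.read_state(): the state, without advancing time (a new reading comes with each control period).
- r.camera(name): name is "scene" or "top" or "wrist"; returns the picture (400x640x3 uint8, red, green, blue); there is no depth.
- r.camera_info(name): a dict with "K" (3x3 intrinsics, pixels), "R" (3x3) and "t" (3): a world point X has camera coordinates R X + t; the wrist camera has in their place "hand_eye" (4x4, takes a point from camera to tool coordinates, whose origin is the TCP and whose axes are the flange's). Camera axes: x right, y down, z forward; pixel columns grow to the right and rows downward; lengths in m; the calibration is good to about 2 mm. A picture is of the moment at which its call begins: read the wrist's pose just before it. camera_info takes no time and is no camera call.
- r.close_job(): hands the job in, once; it reports no verdict.
Trained networks look in the newest picture that a camera, given by its name, has taken for a name from the list of things; names that differ only in an ending like _2 or _b are one class to them, and where a whole thing is asked for, a point or a joint stands for the part that bears it (a point fixed in the world has none). Each returns a list of dicts, best first, with "confidence" (0 to 1); they miss things now and then, are a little off and sometimes report something else, mostly with a low value. They report only what shows in the picture. A call takes as long as a camera call.
- r.boxes_of(camera, label): "position" ([x, y, z] in m, in the coordinates of the camera as it stood for that picture, good to about 4 mm: the middle of the surface that is visible of it).
- r.tip_of(camera, label): "position" ([x, y, z] in m, in the coordinates of the camera as it stood for that picture, good to about 4 mm: a listed point, or the origin of a listed thing).
The state is a dict: "time": time; "joint_positions": joint angles; "joint_vel": joint speeds; "joint_torque": joint torques, N m; "ee_pos": TCP position; "eef_rot": TCP orientation; "ft_force": force on the tool from outside, world axes, zero at the start; "torque": the same for the moment, N m; "width": finger opening in m.
Only numpy, scipy, OpenCV 4.12 (cv2) and the standard library are available. Lean on these libraries where they do the work, as an engineer would, in place of code of your own. Each camera call takes 0.05 s, during which the arm holds its last target.

### The job

Close up the washstand: with the fingertips, push the cabinet's swing door fully shut without slamming it, and fold the flip-top lid of the white container on top of the cabinet down until it lies fully shut, in either order. Nothing is to be picked up: the container stays upright in its place, and the tumbler, saucer, aluminium lid, blue mug and yellow bottle are left where they stand.

Things in the scene. Friction and masses are not known exactly. Their poses are not given: they have to be found in the camera images.
- door (a joint): swing door of the plastic cabinet, in rad: 0 = shut, grows as it opens (to 1.5). It turns easily about its upright hinge on light friction (about 0.06 N m), stays where it is left and has no catch or spring.
- door_hinge (a point): point on the upright hinge line of the pale blue door, 90 mm above the slab. Door panel: 296 wide, 12 thick, 8 to 172 mm above the slab. Axes turn with the door: +y along it to the free edge, z up, -x out of its outer face (inner face at x = 0, outer at x = -12). It opens by turning +z, shuts clockwise seen from above. A pull strip 8 mm proud lies at y over 280, z 55 to 125 mm above the slab.
- door_push (a point): point on the door's outer face at its top edge (172 mm above the slab), 210 mm from the hinge; same axes as door_hinge. A place to push from outside.
- cabinet: fixed cream plastic cabinet standing on the slab, 270 deep (x, door included), 300 wide (y), 180 high; origin at the centre of its underside, front with the door on its -x side, z up. It stands side-on: its front looks to the robot's right.
- fliptop (a joint): flip-top lid of the white container, in rad: 0 = shut flat on the container, grows as it opens (1.57 upright, at most 2.0, leaning back). Stiff little hinge (about 0.014 N m) that stays where it is left; no catch or spring.
- fliptop_hinge (a point): middle of the lid's hinge line, on the back edge of the container's top, 70 mm above its underside. Axes turn with the lid: -x from the hinge along the lid to its free edge, y along the hinge, z out of its outer face (underside at z = 0, outer face at z = 10 mm). Green lid, 78 long (x), 58 wide (y), 10 thick, with a small 6 mm tab at the free edge.
- fliptop_edge (a point): middle of the lid's outer face, 70 mm from the hinge (8 mm short of its free edge); same axes as fliptop_hinge.
- container: white plastic container with green band, loose, 0.28 to 0.46 kg, 74 (x) by 56 (y), 70 high without its lid, standing on the cabinet's top (180 mm above the slab); origin at the centre of its underside, z up, +x towards the lid's hinge.
- tumbler: open steel tumbler, 64 across the mouth, 75 high, standing on the cabinet's top; loose; origin at the centre of its underside, z up. Leave it alone.
- saucer: white ceramic saucer, 96 across, 16 high, lying on the cabinet's top; loose; origin at the centre of its underside, z up. Leave it alone.
- alu_lid: round aluminium pot lid with a small knob, 96 across, 22 high over the knob, lying on the cabinet's top; loose; origin at the centre of its underside, z up. Leave it alone.
- mug: blue ceramic mug, 76 across, 85 high, on the slab; the mug's handle sticks out about 30 mm to its +y; loose; origin at the centre of its underside, z up. Leave it alone.
- bottle: yellow plastic bottle with green cap, 60 across, 150 high, on the slab; loose; origin at the centre of its underside, z up. Leave it alone.

How it is judged:
At the end, for the whole second after the job is handed in: The door is shut to within 0.035 rad (about 10 mm at its free edge) and at rest; the flip-top lid is shut to within 0.07 rad (about 5 mm at its free edge); the container stands upright and at rest within 25 mm of where it was; every bystander stands upright within 20 mm of where it was (value of joint door below 0.035 rad and value of joint fliptop below 0.07 rad and velocity of joint door between -0.05 and 0.05 rad/s and linear speed of container below 0.02 m/s and angle between container's own z axis and vertical below 0.06 rad and distance of container from where it was at the start of the episode below 0.025 m and distance of each of tumbler, saucer, alu_lid, mug, bottle from where it was at the start of the episode below 0.02 m and angle between each of tumbler, saucer, alu_lid, mug, bottle's own z axis and vertical below 0.15 rad); the robot touches nothing.
It fails at once if the container is lifted off the cabinet's top (more than 12 mm) (z of container in the frame of cabinet above 0.192 m).
It fails at once if the container is shoved along more than 30 mm (distance of container from where it was at the start of the episode above 0.03 m).
It fails at once if the container is tipped (more than 0.35 rad) (angle between container's own z axis and vertical above 0.35 rad).
It fails at once if the door is slammed (it shuts faster than 3 rad/s) (velocity of joint door below -3 rad/s).
It fails at once if a bystander (tumbler, saucer, aluminium lid, mug or bottle) is displaced or picked up (more than 25 mm) (distance of any of tumbler, saucer, alu_lid, mug, bottle from where it was at the start of the episode above 0.025 m).
It also fails if it takes over 45 s, if anything falls off the work surface, if the arm or the gripper's body presses on something with over 40 N, if the wrist force passes 120 N, or if a joint passes its speed limit or range.

## Working session

There is one attempt and no reset: what is moved stays moved. The work goes in short steps, Python scripts to look and compute and a tool call to move; the robot and the scene stay as the last step left them, time stands still between calls to the robot, and variables do not carry over. Pictures are saved under pics/ and viewed, and the job is handed in when it is done.

Besides the shell and the picture viewer there is one more tool, called after "Call:" by a JSON object that holds its "api" and its "payload", one argument or row to a line. move_arm: Moves the arm, as the interface text tells. Shift numbers are shares of 2.5 cm and turn numbers shares of 90 degrees, none past 1 either way. Its arguments: {"type":"object","properties":{"deltas":{"type":"array","items":{"type":"array","items":{"type":"number"}}},"squeeze":{"type":"number"}},"required":["deltas"]}

```bash
mkdir -p pics; ls
cat > h.py <<'E'
from bench import r
import numpy as np, cv2
from scipy.spatial.transform import Rotation as Ro
def snap(c,n):
    im=r.camera(c); cv2.imwrite(f'pics/{n}.png',im[:,:,::-1]); return im
def w(c,p):
    i=r.camera_info(c)
    return np.array(i['R']).T@(np.array(p)-np.array(i['t']))
def show(c,labels,f='tip_of'):
    for l in labels:
        for d in getattr(r,f)(c,l)[:2]:
            print(c,l,round(d['confidence'],2),{k:v for k,v in d.items() if k not in('position','confidence')},np.round(w(c,d['position']),4))
E
python3 - <<'E'
from h import *
s=r.read_state(); print({k:np.round(v,3) for k,v in s.items()})
snap('scene','s0'); show('scene',['door_hinge','door_push','cabinet','fliptop_hinge','fliptop_edge','container'])
snap('top','t0'); show('top',['door_hinge','door_push','cabinet','fliptop_hinge','fliptop_edge','container','tumbler','saucer','alu_lid','mug','bottle'])
E
```

```text
pics
{'time': np.float64(0.0), 'joint_positions': array([ 1.232,  0.333, -0.065,  1.461,  0.022,  1.35 , -0.089]), 'joint_vel': array([-0.001,  0.   ,  0.001, -0.002, -0.001,  0.   ,  0.   ]), 'joint_torque': array([ 1.0000e-03, -6.2326e+01,  2.5000e-02, -3.8989e+01, -6.1000e-02,
        4.0000e-02,  0.0000e+00]), 'ee_pos': array([ 0.194, -0.594,  0.222]), 'eef_rot': array([ 0.988,  0.157, -0.   , -0.001]), 'ft_force': array([-0.157,  0.094,  0.348]), 'torque': array([-0.042,  0.014, -0.009]), 'width': np.float64(0.087)}
scene door_hinge 0.87 {} [ 0.6357 -0.1531  0.0844]
scene door_hinge 0.2 {} [0.609  0.1044 0.3206]
scene door_push 0.64 {} [ 0.4512 -0.2491  0.1696]
scene fliptop_hinge 0.82 {} [0.6082 0.0912 0.2463]
scene fliptop_edge 0.62 {} [0.6094 0.1035 0.3156]
scene container 0.8 {} [0.5971 0.0584 0.1775]
top door_hinge 0.66 {} [ 0.6386 -0.1537  0.0885]
top door_push 0.88 {} [ 0.4435 -0.2501  0.1707]
top fliptop_hinge 0.71 {} [0.6032 0.0878 0.2473]
top fliptop_edge 0.91 {} [0.6106 0.1011 0.3157]
top container 0.4 {} [0.6039 0.0921 0.2463]
top tumbler 0.71 {} [0.4491 0.0734 0.1798]
top saucer 0.71 {} [ 0.4192 -0.0593  0.1772]
top saucer 0.42 {} [0.6016 0.0914 0.2484]
top alu_lid 0.88 {} [ 0.5595 -0.0777  0.1819]
top mug 0.7 {} [ 0.4366  0.3962 -0.0029]
top bottle 0.9 {} [0.5239 0.3954 0.0008]
top bottle 0.57 {} [0.4492 0.0722 0.1787]
```

View pics/s0.png

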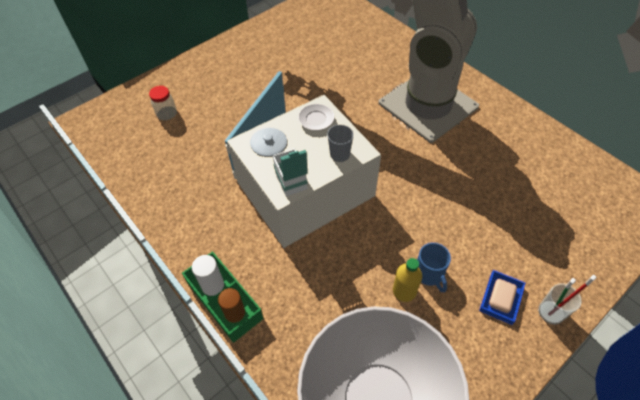

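View pics/t0.png

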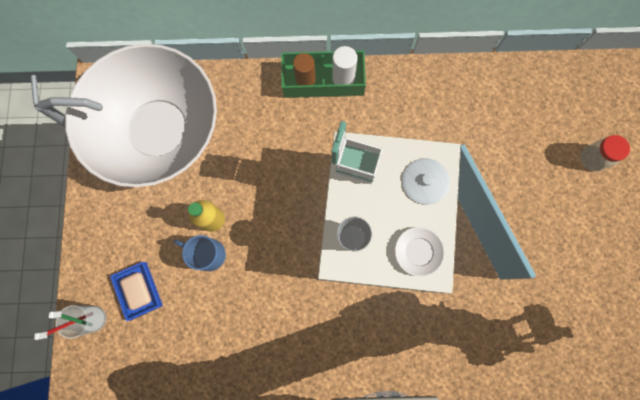

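```bash
cat >> h.py <<'E'
def bp(c,u,v,z):
    i=r.camera_info(c); K=np.array(i['K']);R=np.array(i['R']);t=np.array(i['t'])
    d=R.T@np.linalg.inv(K)@[u,v,1]; o=-R.T@t
    return o+d*(z-o[2])/d[2]
E
python3 - <<'E'
from h import *
im=cv2.imread('pics/t0.png'); cv2.imwrite('pics/t0z.png',cv2.resize(im[110:310,300:560],None,fx=3,fy=3,interpolation=cv2.INTER_CUBIC)[:600,:800])
for n,u,v,z in [('cab FR hinge',461,144,.18),('cab near front',451,290,.18),('cab near back',320,278,.18),('cab far back',333,133,.18),('door free',533,275,.172),('door hinge top',463,147,.172)]:
    print(n,bp('top',u,v,z).round(4))
E
```

```text
cab FR hinge [ 0.6351 -0.1562  0.18  ]
cab near front [ 0.3458 -0.1136  0.18  ]
cab near back [0.3746 0.1358 0.18  ]
cab far back [0.6655 0.1026 0.18  ]
door free [ 0.3701 -0.2762  0.172 ]
door hinge top [ 0.6311 -0.1622  0.172 ]
```

View pics/t0z.png

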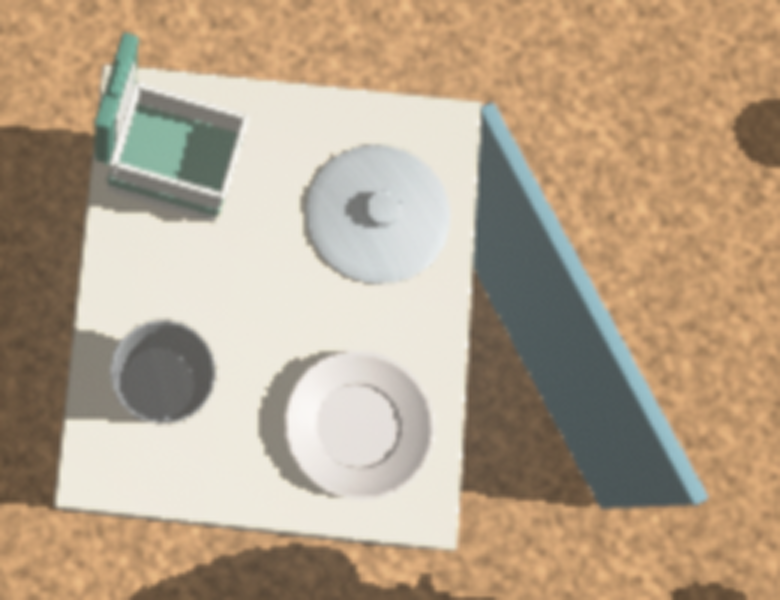

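Call:
{"api": "move_arm", "payload": {
  "deltas": [
    [-1,0,0,0,-0.067],
    [-1,0,0,0,-0.067],
    [-1,0,0,0,-0.067],
    [-1,0,0,0,-0.067],
    [-1,0,0,0,-0.067],
    [-1,0,0,0,-0.067],
    [-1,0,0,0,-0.067],
    [-1,0,0,0,-0.067],
    [-1,0,0,0,-0.067],
    [-1,0,0,0,-0.067]
  ]
}}

```text
time: 1.78
ee_pos: [0.1941, -0.5941, 0.2226]
eef_rot: [0.773, 0.634, -0.0, 0.0]
ft_force: [0.1, -0.6, 0.3]
width: 0.0281
```

```bash
cat >> h.py <<'E'
def to(p):
    s=r.read_state(); R=Ro.from_quat(s['eef_rot']).as_matrix(); e=np.array(s['ee_pos'])
    print('t',round(float(s['time']),2),'ee',e.round(4),'x',R[:,0].round(3),'y',R[:,1].round(3),'j',np.round(s['joint_positions'],2),'F',np.round(s['ft_force'],2),'w',round(float(s['width']),3))
    print('shift units total',(R.T@(np.array(p)-e)/.025).round(2))
E
python3 -c "
from h import *
to([.39,-.36,.15])"
```

```text
t 1.78 ee [ 0.1941 -0.5941  0.2226] x [ 0.196  0.981 -0.   ] y [ 0.981 -0.196  0.   ] j [ 1.34  0.34 -0.21  1.45  0.07  1.35  0.94] F [ 0.15 -0.56  0.3 ] w 0.028
shift units total [10.72  5.85  2.9 ]
```

Call:
{"api": "move_arm", "payload": {
  "deltas": [
    [-1,0.8,0.49,0.24,0],
    [-1,0.9,0.49,0.24,0],
    [-1,0.9,0.49,0.24,0],
    [-1,0.9,0.49,0.24,0],
    [-1,0.9,0.49,0.24,0],
    [-1,0.9,0.49,0.24,0],
    [-1,0.9,0.49,0.24,0],
    [-1,0.9,0.49,0.24,0],
    [-1,0.9,0.49,0.24,0],
    [-1,0.9,0.49,0.24,0],
    [-1,0.9,0.49,0.24,0],
    [-1,0.8,0.49,0.24,0]
  ]
}}

```text
time: 2.78
ee_pos: [0.3923, -0.3628, 0.1505]
eef_rot: [0.775, 0.632, 0.0, 0.0]
ft_force: [-0.0, -0.4, 0.4]
width: 0.0008
```

```bash
python3 -c "
from h import *
to([.405,-.147,.15])
snap('top','t1')"
```

```text
t 2.78 ee [ 0.3923 -0.3628  0.1505] x [ 0.201  0.98  -0.   ] y [ 0.98  -0.201  0.   ] j [ 1.02  0.21 -0.4   1.78  0.09  1.17  0.39] F [-0.01 -0.36  0.38] w 0.001
shift units total [ 8.56 -1.24  0.02]
```

View pics/t1.png

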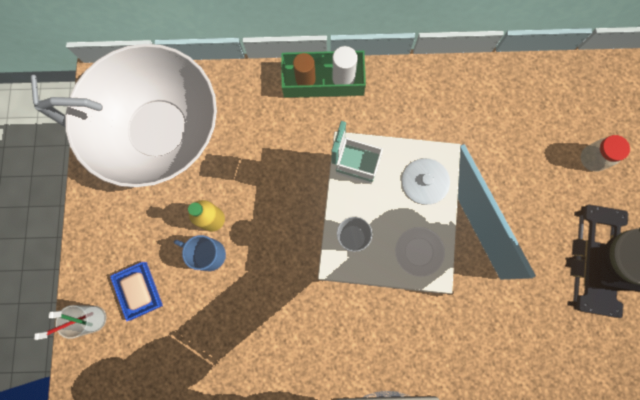

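Call:
{"api": "move_arm", "payload": {
  "deltas": [
    [-1,0.5,-0.06,0,0],
    [-1,0.5,-0.06,0,0],
    [-1,0.5,-0.06,0,0],
    [-1,0.4,-0.06,0,0],
    [-1,0.4,-0.06,0,0],
    [-1,0.4,-0.06,0,0],
    [-1,0.4,-0.06,0,0],
    [-1,0.4,-0.06,0,0],
    [-1,0.4,-0.06,0,0],
    [-1,0.4,-0.06,0,0],
    [-1,0.4,-0.06,0,0],
    [-1,0.4,-0.06,0,0]
  ]
}}

```text
time: 3.83
ee_pos: [0.3995, -0.2346, 0.1505]
eef_rot: [0.775, 0.632, -0.0, 0.0]
ft_force: [-0.1, -1.5, -0.2]
width: 0.0004
```

```bash
python3 -c "
from h import *
to([.405,-.147,.15])
snap('top','t2');show('top',['door_push'])"
```

```text
t 3.83 ee [ 0.3995 -0.2346  0.1505] x [ 0.201  0.98  -0.   ] y [ 0.98  -0.201 -0.   ] j [ 0.92  0.06 -0.5   1.94  0.03  1.14  0.21] F [-0.07 -1.47 -0.15] w 0.0
shift units total [ 3.48 -0.49  0.02]
top door_push 0.84 {} [ 0.4317 -0.2134  0.1694]
top door_push 0.69 {} [0.5946 0.0554 0.1831]
```

View pics/t2.png

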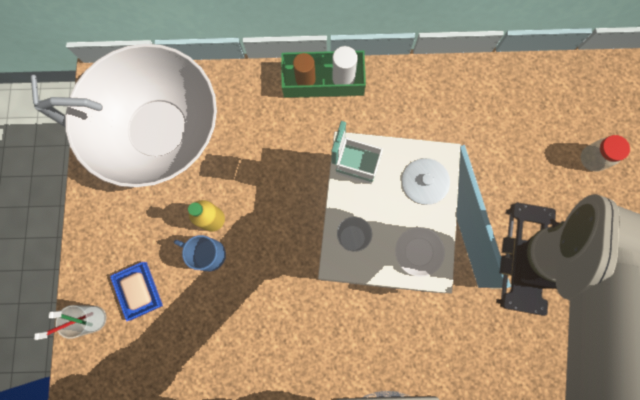

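Call:
{"api": "move_arm", "payload": {
  "deltas": [
    [-1,0.3,-0.05,0,0],
    [-1,0.3,-0.05,0,0],
    [-1,0.3,-0.05,0,0],
    [-1,0.3,-0.05,0,0],
    [-1,0.3,-0.05,0,0],
    [-1,0.3,-0.05,0,0],
    [-1,0.3,-0.05,0,0],
    [-1,0.3,-0.05,0,0],
    [-1,0.2,-0.05,0,0],
    [-1,0.2,-0.05,0,0]
  ]
}}

```text
time: 4.77
ee_pos: [0.4014, -0.1639, 0.1506]
eef_rot: [0.775, 0.632, 0.0, 0.0]
ft_force: [1.0, -0.9, -0.6]
width: 0.0008
```

```bash
python3 -c "
from h import *
to([.405,-.147,.15])
snap('top','t3');show('top',['door_push'])"
```

```text
t 4.77 ee [ 0.4014 -0.1639  0.1506] x [ 0.201  0.98  -0.   ] y [ 0.98  -0.201  0.   ] j [ 0.86 -0.01 -0.56  2.01 -0.    1.14  0.09] F [ 1.04 -0.87 -0.55] w 0.001
shift units total [0.69 0.01 0.02]
top door_push 0.59 {} [ 0.4223 -0.1549  0.1692]
```

View pics/t3.png

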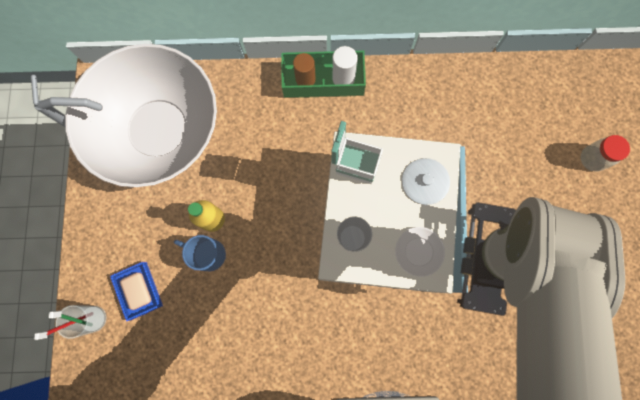

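Call:
{"api": "move_arm", "payload": {
  "deltas": [
    [-1,0.1,0,0,0],
    [-1,0.1,0,0,0],
    [-1,0.1,0,0,0],
    [-1,0.1,0,0,0],
    [-1,0.1,0,0,0],
    [-1,0.1,0,0,0]
  ]
}}

```text
time: 5.37
ee_pos: [0.4044, -0.1496, 0.1505]
eef_rot: [0.775, 0.632, -0.0, -0.0]
ft_force: [0.1, 0.3, 0.1]
width: 0.0004
```

Call:
{"api": "move_arm", "payload": {
  "deltas": [
    [-1,0.08,0,0,0],
    [-1,0.08,0,0,0]
  ]
}}

```text
time: 5.53
ee_pos: [0.4048, -0.1472, 0.1506]
eef_rot: [0.775, 0.632, -0.001, 0.001]
ft_force: [-3.1, -12.8, -0.6]
width: 0.0006
```

Call:
{"api": "move_arm", "payload": {
  "deltas": [
    [-1,0.06,0,0,0],
    [-1,0.06,0,0,0]
  ]
}}

```text
time: 5.7
ee_pos: [0.4048, -0.147, 0.1507]
eef_rot: [0.776, 0.631, -0.002, 0.002]
ft_force: [-4.4, -21.5, -1.8]
width: 0.0007
```

Call:
{"api": "move_arm", "payload": {
  "deltas": [
    [-1,-0.2,0,0,0],
    [-1,-0.4,0,0,0],
    [-1,-0.6,0,0,0],
    [-1,-0.6,0,-0.3,0],
    [-1,-0.4,0,-0.8,0],
    [-1,0,0,-1,0],
    [-1,0,0,-1,0],
    [-1,0,0,-1,0],
    [-1,0,0,-1,0],
    [-1,0,0,-1,0],
    [-1,0,0,-1,0],
    [-1,0,0,-1,0]
  ]
}}

```text
time: 6.7
ee_pos: [0.3945, -0.1969, 0.3543]
eef_rot: [0.775, 0.632, 0.0, 0.0]
ft_force: [0.4, 0.1, 0.1]
width: 0.0001
```

```bash
python3 -c "
from h import *
to([.625,.15,.375])
snap('top','t4');show('top',['door_push','fliptop_edge','fliptop_hinge'])
snap('scene','s4');show('scene',['door_push','fliptop_edge','fliptop_hinge','container'])"
```

```text
t 6.7 ee [ 0.3945 -0.1969  0.3543] x [0.201 0.98  0.   ] y [ 0.98  -0.201  0.   ] j [ 0.91 -0.1  -0.5   1.66 -0.05  1.57  0.21] F [0.39 0.08 0.09] w 0.0
shift units total [15.45  6.24 -0.82]
top door_push 0.74 {} [ 0.4232 -0.14    0.1713]
top fliptop_edge 0.82 {} [0.61   0.1038 0.3174]
top fliptop_hinge 0.76 {} [0.6036 0.0914 0.2472]
scene door_push 0.76 {} [ 0.4298 -0.1391  0.1686]
scene fliptop_edge 0.61 {} [0.6091 0.1037 0.3138]
scene fliptop_hinge 0.97 {} [0.6102 0.0935 0.2456]
scene container 0.92 {} [0.5971 0.059  0.1791]
```

View pics/s4.png

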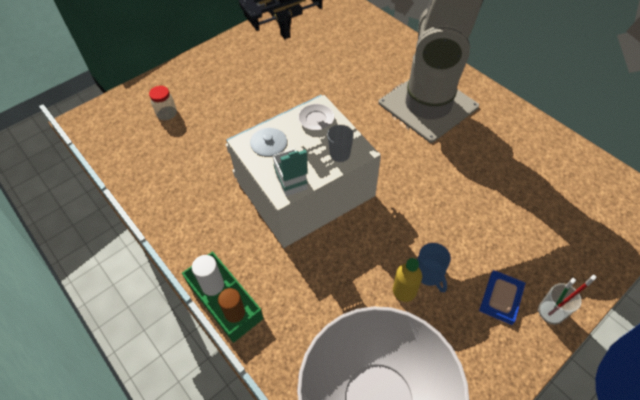

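View pics/t4.png

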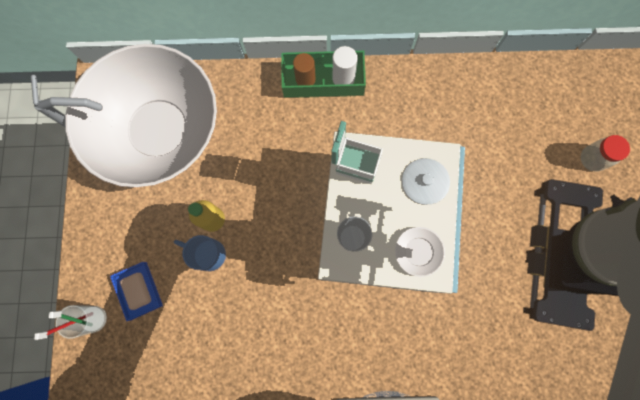

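Call:
{"api": "move_arm", "payload": {
  "deltas": [
    [-1,0.5,0.2,-0.5,0],
    [-1,0.9,0.4,-0.5,0],
    [-1,0.9,0.4,0,0],
    [-1,0.9,0.4,0,0],
    [-1,0.9,0.4,0,0],
    [-1,0.9,0.4,0,0],
    [-1,0.9,0.4,0,0],
    [-1,0.9,0.4,0,0],
    [-1,0.9,0.4,0,0],
    [-1,0.9,0.4,0,0],
    [-1,0.9,0.4,0,0],
    [-1,0.9,0.4,0,0]
  ]
}}

```text
time: 8.15
ee_pos: [0.5601, 0.0356, 0.3774]
eef_rot: [0.775, 0.632, -0.0, -0.0]
ft_force: [0.0, -0.3, -0.1]
width: 0.0002
```

Call:
{"api": "move_arm", "payload": {
  "deltas": [
    [-1,0.9,0.3,0,0],
    [-1,0.9,0.3,0,0],
    [-1,0.9,0.3,0,0],
    [-1,0.9,0.3,0,0],
    [-1,0.9,0.3,0,0],
    [-1,0.5,0.1,0,0]
  ]
}}

```text
time: 8.65
ee_pos: [0.6244, 0.1515, 0.3764]
eef_rot: [0.774, 0.633, -0.001, -0.001]
ft_force: [-0.0, -0.4, 0.3]
width: 0.0003
```

```bash
python3 -c "
from h import *
to([.618,.135,.295])"
```

```text
t 8.65 ee [0.6244 0.1515 0.3764] x [0.199 0.98  0.   ] y [ 0.98  -0.199 -0.002] j [ 0.21  0.45 -0.81  1.09  0.33  1.73 -0.7 ] F [-0.02 -0.43  0.29] w 0.0
shift units total [-0.7  -0.11  3.26]
```

Call:
{"api": "move_arm", "payload": {
  "deltas": [
    [-1,0,-0.1,0.7,0],
    [-1,0,-0.1,0.7,0],
    [-1,0,0,0.7,0],
    [-1,0,0,0.7,0],
    [-1,-0.3,0,0,0],
    [-1,-0.3,0,0,0],
    [-1,-0.3,0,0,0],
    [-1,-0.2,0,0,0],
    [-1,-0.2,0,0,0],
    [-1,-0.15,0,0,0],
    [-1,-0.15,0,0,0]
  ]
}}

```text
time: 9.57
ee_pos: [0.611, 0.1106, 0.3086]
eef_rot: [0.775, 0.632, 0.0, 0.0]
ft_force: [-0.2, -0.2, 1.4]
width: 0.0003
```

```bash
python3 -c "
from h import *
to([.606,.0905,.295])
snap('top','t5')
im=snap('scene','s5');cv2.imwrite('pics/s5z.png',cv2.resize(im[80:260,180:420,::-1],None,fx=3,fy=3))"
```

```text
t 9.57 ee [0.611  0.1106 0.3086] x [0.201 0.98  0.   ] y [ 0.98  -0.201  0.001] j [ 0.33  0.4  -0.81  1.3   0.29  1.56 -0.64] F [-0.23 -0.18  1.42] w 0.0
shift units total [-0.83 -0.04  0.54]
```

View pics/s5z.png

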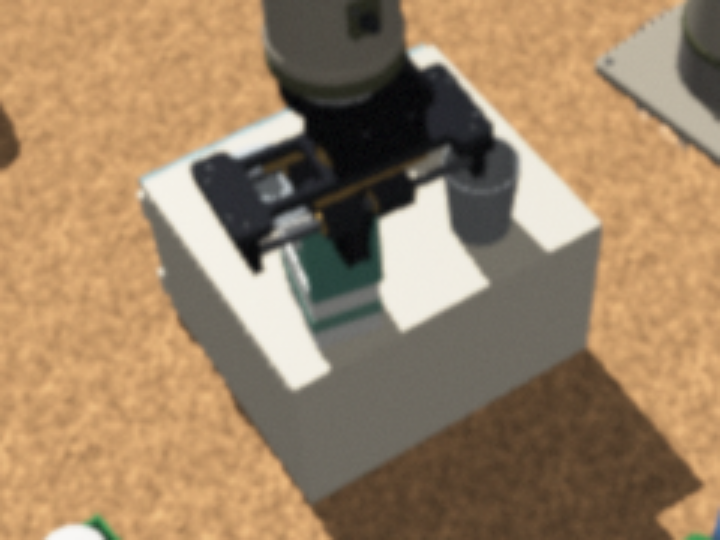

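View pics/t5.png

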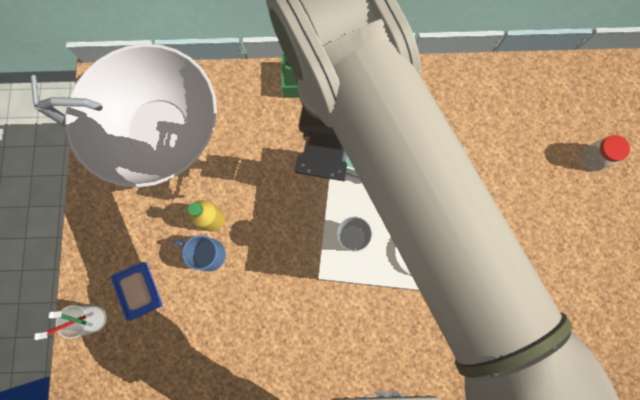

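Call:
{"api": "move_arm", "payload": {
  "deltas": [
    [-1,-0.2,0,0.02,0],
    [-1,-0.2,0,0.02,0],
    [-1,-0.2,0,0.02,0],
    [-1,-0.2,0,0.03,0],
    [-1,-0.2,0,0.03,0],
    [-1,-0.2,0,0.04,0],
    [-1,-0.2,0,0.06,0]
  ]
}}

```text
time: 10.25
ee_pos: [0.6039, 0.076, 0.3025]
eef_rot: [0.775, 0.632, 0.0, 0.0]
ft_force: [-1.0, 0.5, -0.0]
width: 0.0004
```

```bash
python3 -c "
from h import *
to([.606,.0905,.295])
im=snap('scene','s6');cv2.imwrite('pics/s6z.png',cv2.resize(im[80:260,180:420,::-1],None,fx=3,fy=3));show('scene',['container','fliptop_edge','fliptop_hinge'])"
```

```text
t 10.25 ee [0.6039 0.076  0.3025] x [ 0.201  0.98  -0.   ] y [ 0.98  -0.201  0.   ] j [ 0.4   0.37 -0.81  1.34  0.26  1.54 -0.58] F [-0.98  0.48 -0.01] w 0.0
shift units total [ 0.58 -0.03  0.3 ]
scene container 0.81 {} [0.5997 0.0572 0.1803]
scene fliptop_edge 0.55 {} [0.5969 0.0584 0.3095]
scene fliptop_edge 0.37 {} [0.5963 0.059  0.1767]
```

View pics/s6z.png

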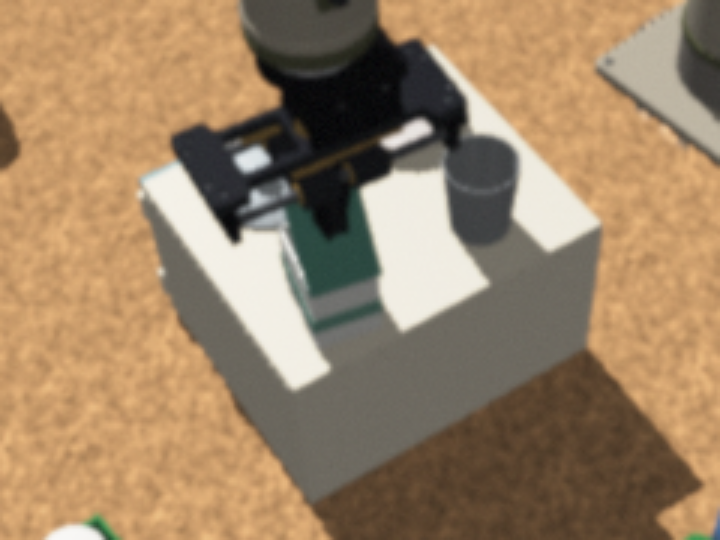

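Call:
{"api": "move_arm", "payload": {
  "deltas": [
    [-1,-0.16,0,0.08,0],
    [-1,-0.15,0,0.09,0],
    [-1,-0.15,0,0.1,0],
    [-1,-0.16,0,0.13,0],
    [-1,-0.15,0,0.15,0],
    [-1,-0.15,0,0.15,0],
    [-1,-0.12,0,0.17,0],
    [-1,-0.11,0,0.18,0],
    [-1,-0.11,0,0.18,0],
    [-1,-0.05,0,0.13,0],
    [-1,-0.05,0,0.13,0]
  ]
}}

```text
time: 11.37
ee_pos: [0.597, 0.0432, 0.2648]
eef_rot: [0.775, 0.632, -0.0, -0.0]
ft_force: [-0.2, 0.5, -0.5]
width: 0.0003
```

```bash
python3 -c "
from h import *
to([.606,.0905,.2565])
im=snap('scene','s7');cv2.imwrite('pics/s7z.png',cv2.resize(im[80:260,180:420,::-1],None,fx=3,fy=3));show('scene',['container','fliptop_edge','fliptop_hinge'])"
```

```text
t 11.37 ee [0.597  0.0432 0.2648] x [ 0.201  0.98  -0.   ] y [ 0.98  -0.201 -0.   ] j [ 0.47  0.36 -0.8   1.44  0.25  1.46 -0.53] F [-0.15  0.52 -0.46] w 0.0
shift units total [ 1.93 -0.03  0.33]
scene container 0.79 {} [0.598  0.0592 0.1763]
scene fliptop_edge 0.84 {} [0.5845 0.0265 0.2644]
scene fliptop_edge 0.41 {} [ 0.5272  0.3924 -0.0024]
scene fliptop_hinge 0.83 {} [0.6098 0.0936 0.2476]
scene fliptop_hinge 0.27 {} [0.45   0.0708 0.1837]
```

View pics/s7z.png

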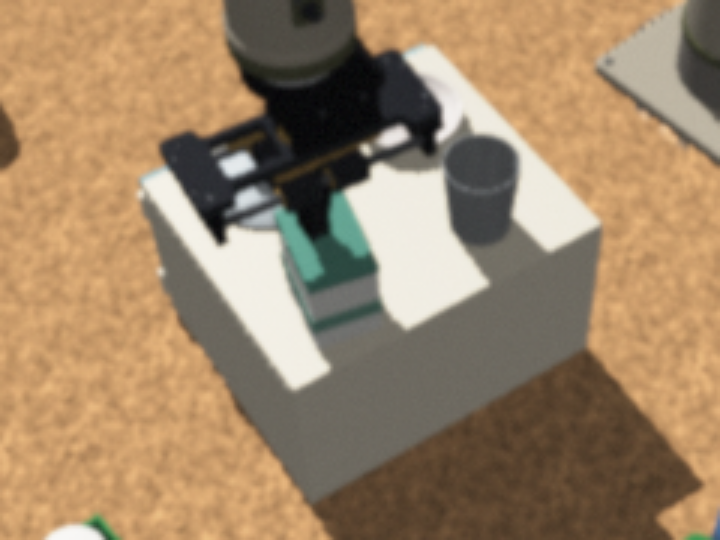

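Nearly shut; press straight down in small steps until the force rises.

Call:
{"api": "move_arm", "payload": {
  "deltas": [
    [-1,0,0,0.08,0],
    [-1,0,0,0.08,0],
    [-1,0,0,0.06,0],
    [-1,0,0,0.04,0]
  ]
}}

```text
time: 11.9
ee_pos: [0.5975, 0.0434, 0.2604]
eef_rot: [0.775, 0.632, 0.001, 0.001]
ft_force: [-5.2, -2.4, 16.8]
width: 0.0004
```

Call:
{"api": "move_arm", "payload": {
  "deltas": [
    [-1,0,0,0.04,0],
    [-1,0,0,0.04,0]
  ]
}}

```text
time: 12.07
ee_pos: [0.5978, 0.0434, 0.2599]
eef_rot: [0.775, 0.632, 0.001, 0.001]
ft_force: [-8.6, -3.1, 27.6]
width: 0.0004
```

Call:
{"api": "move_arm", "payload": {
  "deltas": [
    [-1,0,0,-0.1,0],
    [-1,0,0,-0.2,0],
    [-1,0,0,-0.5,0],
    [-1,0,0,-0.8,0],
    [-1,0,0,-1,0],
    [-1,0,0,-1,0],
    [-1,0,0,-1,0],
    [-1,0,0,-1,0]
  ]
}}

```text
time: 12.73
ee_pos: [0.5969, 0.0433, 0.3987]
eef_rot: [0.775, 0.632, 0.0, 0.0]
ft_force: [0.9, 0.5, -0.0]
width: 0.0003
```

Call:
{"api": "move_arm", "payload": {
  "deltas": [
    [-1,-0.6,-0.4,0,0],
    [-1,-1,-0.6,0,0],
    [-1,-1,-0.6,0,0],
    [-1,-1,-0.6,0,0],
    [-1,-1,-0.6,0,0],
    [-1,-1,-0.6,0,0],
    [-1,-1,-0.6,0,0],
    [-1,-1,-0.6,0,0],
    [-1,-1,-0.4,0,0],
    [-1,-1,-0.2,0,0],
    [-1,-0.5,0,0,0],
    [-1,0,0,0,0]
  ]
}}

```text
time: 13.73
ee_pos: [0.4181, -0.1805, 0.397]
eef_rot: [0.776, 0.63, -0.0, 0.0]
ft_force: [0.4, -0.1, -0.3]
width: 0.0006
```

```bash
python3 -c "
from h import *
to([.606,.0905,.2565])
im=snap('top','t8');show('top',['door_push','fliptop_edge','fliptop_hinge','tumbler','saucer','alu_lid','mug','bottle'])
cv2.imwrite('pics/t8z.png',cv2.resize(im[110:310,300:560,::-1],None,fx=3,fy=3)[:600])
im=snap('scene','s8');cv2.imwrite('pics/s8z.png',cv2.resize(im[80:260,180:420,::-1],None,fx=3,fy=3));show('scene',['container','fliptop_edge','fliptop_hinge','door_push'])
for n,u,v,z in [('',451,290,.18)]: pass
"
```

```text
t 13.73 ee [ 0.4181 -0.1805  0.397 ] x [ 0.206  0.979 -0.001] y [ 0.979 -0.206 -0.   ] j [ 0.94 -0.06 -0.59  1.53 -0.03  1.66  0.14] F [ 0.38 -0.07 -0.3 ] w 0.001
shift units total [12.16  5.12  5.61]
top door_push 0.62 {} [ 0.4247 -0.139   0.1737]
top fliptop_edge 0.56 {} [0.5874 0.0269 0.2562]
top fliptop_hinge 0.84 {} [0.6047 0.0928 0.2497]
top fliptop_hinge 0.19 {} [0.5958 0.0545 0.1841]
top saucer 0.57 {} [ 0.4189 -0.0567  0.1779]
top alu_lid 0.86 {} [ 0.5556 -0.0792  0.1789]
top mug 0.84 {} [ 0.4342  0.3934 -0.0008]
top bottle 0.67 {} [5.239e-01 3.943e-01 1.000e-04]
scene container 0.68 {} [0.5976 0.0602 0.1779]
scene container 0.23 {} [0.5848 0.0266 0.2579]
scene fliptop_edge 0.65 {} [0.5841 0.0282 0.2579]
scene fliptop_hinge 0.84 {} [0.6095 0.0944 0.2457]
scene door_push 0.76 {} [ 0.4294 -0.1406  0.1695]
```

View pics/s8z.png

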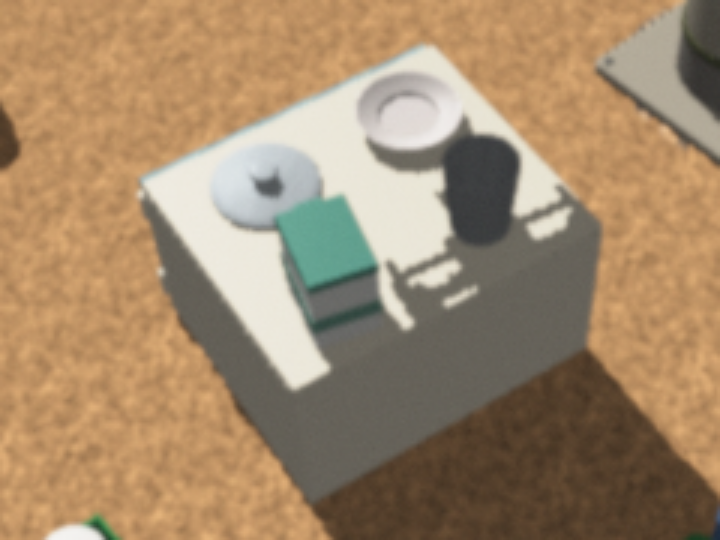

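View pics/t8z.png

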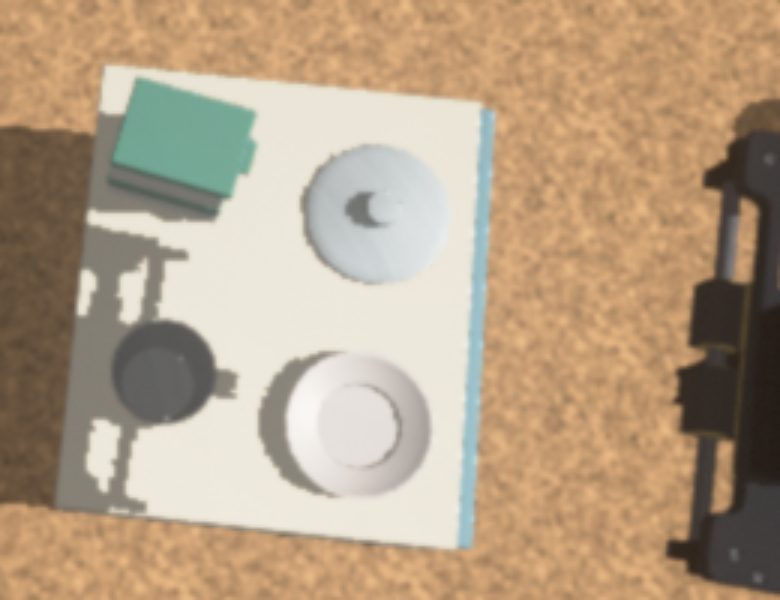

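```bash
python3 -c "
from h import *
print(r.close_job())"
```

```text
the job is handed in; nothing more can be done
None
```

I shut the cabinet door and the container's flip-top lid with the closed fingertips, then handed the job in at about 14 s with the arm well clear of everything. The job gave no verdict, so this rests on my own last checks.

- **Door:** I pushed it from outside, slowing near the end, until it stopped against the cabinet at about 22 N. After I backed off, the top picture shows it flush, with an even blue edge along the cabinet's front.
- **Lid:** I pushed it over from behind and pressed it down until it stopped, at about 28 N. Its edge then measured about 0.257 m high. The height expected for a shut lid is the hinge height plus 10 mm, also about 0.257 m.
- **Container:** It measures within about 2 mm of where it started and stands upright in the pictures.
- **Bystanders:** The saucer, aluminium lid, mug and bottle measure within about 5 mm of their starting places, which is about the detector's error.
- **Not measured:** The network missed the tumbler in the last picture, so I only have the image for it. It stands in the same pixels as before, and nothing touched it.

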